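Switch off the bench air extractor and hold its filter cover shut

ROBOT

A 7-joint arm with a two-finger parallel gripper is mounted at the origin on the work surface. World frame = base frame: x ahead of the robot, y to its left, z up, the work surface at z = 0. Lengths are in m, angles in degrees, forces in N, time in s.
With the tool pointing down it reaches from about 0.425 to 0.875 m from the base axis. Payload 4.7 kg.
Tool frame: the origin (TCP) lies on the centre line of the jaws, within the pads' length; the fingertips stand 8 mm ahead of it and the grasp point (between the pads) lies 11 mm behind it; y points along the fingers, x is the direction in which the jaws open and shut, and the axes are right-handed (so a half turn about y gives the same grasp; the last joint's range is limited). The gripper opens to 85 mm and grips with 20 to 120 N. Pads are 22 mm wide; open, the fingers measure 114 mm over their backs; the gripper's body (76 mm by 85 mm) begins 54 mm behind the grasp point. The pads swing forward as they close: fully open they stand 13 mm farther back than shut.
Start: joints at [66.641, 18.392, -4.016, 83.108, 1.295, 78.541, -3.26], TCP at [0.266, -0.593, 0.239] pointing down, gripper open.
Joint ranges: [-163.93, 163.93], [-17.29, 119.83], [-79.2, 71.16], [3.27, 140.29], [-89.18, 269.18], [5.43, 117.66], [-154.24, 154.24]. Speed limits (degrees/s): [147.25, 147.25, 180, 180, 180, 180, 180].

INTERFACE

Orientations are given as [roll, pitch, yaw] about the fixed x, y, z axes, in that order (R = Rz(yaw) Ry(pitch) Rx(roll)).
In Python, from station import sensors, get_image, bot gives the robot as it stands. The module is installed in compiled form; this text tells all that it offers.
- The arm moves only by the tool play_rows, never from a script. Its argument "deltas" is a list of rows, each a list of 3 entries, a list of its own where there are three numbers: the gripper's target within -1 to 1 (shut at 1, half-way at 0, fully open at -1), then the shift along the world's x, y, z as a fraction of full scale, then the turn about the world's z as a fraction of full scale. In form: [[claw, [x, y, z], twist], ...]. A call has 1 to 20 rows; each row is the pose to reach, as a shift and turn from the pose commanded when the call began, turning the shorter way round; what a row does not reach only later rows make up. Full scale, the value 1, is 100 mm for a shift and pi rad for a turn. A row lasts 1/8 s, in which the tool goes at most 62.5 mm and 10.7 degrees, less where a joint would pass 70% of its speed; a pose out of reach is approached as far as the arm can. A call with a number of a shift or a turn outside -1 to 1 is refused whole. A call with a gripper value outside its range is refused whole. The fingers move at their own pace and stop on an object; the grip force is fixed at half the most. Time passes only in rows, so rows that repeat a pose let the fingers close. It gives the time, the measured TCP pose, the force and the opening at its end, in the units of the state.
- sensors.observe(): the state, without advancing time (a new reading comes with each control period).
- get_image(name): name is "side" or "top" or "wrist"; returns a dict with "pixels" (480x640x3 uint8, blue, green, red), "fovy" (degrees; the focal length in pixels is half the picture's height over the tangent of half this angle, whatever the lens; pixels are square), "cx", "cy" (the principal point, pixels), "T" (4x4, takes a point from camera to world coordinates); the wrist camera has in their place "hand_eye" (4x4, takes a point from camera to tool coordinates, whose origin is the TCP and whose axes are the tool frame's). Camera axes: x right, y down, z forward; pixel columns grow to the right and rows downward; lengths in m; the calibration is good to about 2 mm. A picture is of the moment at which its call begins: read the wrist's pose just before it. There is no depth.
- bot.sign_off(): hands the job in, once; it reports no verdict.
The state is a dict: "time": time; "joints": joint angles; "qd": joint speeds; "joint_efforts": joint torques, N m; "position": TCP position; "tcp_rot": TCP orientation; "ft_force": force on the tool from outside, world axes, zero at the start; "wrist_torque": the same for the moment, N m; "gripper_width": opening from 0.0 (shut) to 1.0 (fully open).
Only numpy, scipy, OpenCV 4.12 (cv2) and the standard library are available. Lean on these libraries where they do the work, as an engineer would, in place of code of your own. Each camera call takes 0.05 s, during which the arm holds its last target.

TASK

Close up the bench air extractor: first turn the knob on its speed box anticlockwise (seen from above) all the way to its stop, then turn the winged quarter-turn fastener on the extractor's sprung-up filter cover until the slot along the wing lines up with the two small ribs on the cover. Then push the cover down flush on its frame and keep it pressed there: finish while still holding it shut, because it springs up again when let go. Do not push the sample pots and the forceps about.

Things in the scene. Friction and masses are not known exactly. Their poses are not given: they have to be found in the camera images.
- extractor: White metal box, 280 (x) x 240 (y) x 100 mm high, fixed on the table; origin at the centre of its underside, its front with louvres faces its own -x, z up. Yaw within 0.35 rad of the world's. It may stand left or right of the speed box.
- cover: Aluminium plate on the extractor, 160 (x) x 180 (y) x 6 mm, its rear (+x) edge hinged. Origin on the hinge line, 103 mm up, 40 mm to +x of the extractor's centre; plate from x = -5 to -165, top at z = 3. Springs hold it 0.1 rad open. Fastener lined up: about 7 N near the front edge shuts it onto the rigid frame. More than 0.15 rad off line: the fastener's cross bar stops it some 12 mm open.
- cover_edge (a point): Middle of the cover's front (-x) edge, on its top face. 106 mm above the table when shut, 122 mm when sprung up.
- cover_press (a point): A good flat place to push, on the cover's top face, 25 mm behind its front edge and 55 mm to the +y side of the fastener; 106 mm above the table when shut, 120 mm when sprung up. Axes as the cover's.
- stud_grip (a point): On the fastener's axis, 27 mm above the cover's top, 125 mm in front of the hinge, mid-width. Steel wing 44 long, 12 thick, top 38 mm above the cover, dark slot along its top, on a 40 mm disc 6 mm high. x axis along the wing, z the turning axis. Lined up when x is parallel to the cover's x, either way: two dark 18 x 6 x 4 mm ribs on the cover before and behind it show that line.
- stud (a joint): Angle of the fastener in rad, growing anticlockwise from above: 0 or 3.14 is lined up with the ribs, 1.57 is square across. Starts between 0.75 and 2.4; turns freely both ways past the lined-up places (no stop there, limits at -1.0 and 4.2), stays where it is left, friction 0.05 N m. It cannot turn while the cover is shut.
- speed_box: Grey box 110 (x) x 100 (y) x 60 mm high with the knob in the middle of its top, fixed on the table; origin at the centre of its underside.
- fan_knob_grip (a point): Grip point of the black knob: a bar grip 42 mm long, 14 mm thick, 38 mm high on a round skirt of 44 mm, standing on a 6 mm plate on the speed box. The point is on its vertical axis, 97 mm above the table, 7 mm below the bar's top; its x axis runs along the bar.
- fan_knob (a joint): Knob angle in rad, 0 at the anticlockwise stop (off), growing clockwise from above. Starts between 0.7 and 1.4; friction 0.04 N m. The bar's x axis is parallel to the speed box's x axis at 0.
- pot_a: Sample pot with a yellow lid, 44 mm wide, 55 mm high, loose, on the extractor's rear deck behind the cover; origin at the centre of its underside. Not to be disturbed.
- pot_b: The same kind of pot, loose on the table in front of the extractor. Not to be disturbed.
- pot_c: The same kind of pot, loose on the table behind the speed box. Not to be disturbed.
- forceps: Steel forceps lying on the table, 130 mm long, 9 mm high; origin at the middle of the underside. Not to be disturbed.
Not all that is in view belongs to the job. Several things have the shape of the speed_box; the one meant has the colours described above.

How it is judged (in metres and radians):
On the way, in this order (a step that is already met when the one before it is completed fails the run):
1. the knob is at its anticlockwise stop (off) (value of joint fan_knob below 0.1 rad), for 0.2 s.
2. the fastener is lined up with the ribs (angle between the x axis of stud_grip and the x axis of cover, either way round below 0.2 rad), for 0.2 s.
At the end, for the whole second after the job is handed in: The knob is within 0.1 rad of its anticlockwise stop, the fastener within 0.2 rad of the line of the ribs, the cover shut with its front edge within 2.5 mm of flush, and the fingers are pressing on the cover or its fastener with more than 3 N (value of joint fan_knob below 0.1 rad and angle between the x axis of stud_grip and the x axis of cover, either way round below 0.2 rad and z of cover_edge in the frame of extractor below 0.1085 m and contact force between the fingers and cover above 3 N); the arm keeps its last pose, push and grip.
It fails at once if pot_a is pushed more than 40 mm from its place (distance of pot_a from where it was at the start of the episode above 0.04 m).
It fails at once if pot_b is pushed more than 40 mm from its place (distance of pot_b from where it was at the start of the episode above 0.04 m).
It fails at once if pot_c is pushed more than 40 mm from its place (distance of pot_c from where it was at the start of the episode above 0.04 m).
It fails at once if forceps is pushed more than 40 mm from its place (distance of forceps from where it was at the start of the episode above 0.04 m).
It also fails if it takes over 64 s, if anything falls off the work surface, if the arm or the gripper's body presses on something with over 40 N, if the wrist force passes 120 N, or if a joint passes its speed limit or range.

## Working session

There is one attempt and no reset: what is moved stays moved. The work goes in short steps, Python scripts to look and compute and a tool call to move; the robot and the scene stay as the last step left them, time stands still between calls to the robot, and variables do not carry over. Pictures are saved under pics/ and viewed, and the job is handed in when it is done.

Besides the shell and the picture viewer there is one more tool, called after "Call:" by a JSON object that holds its "op" and its "data", one argument or row to a line. play_rows: Moves the arm, as the interface text tells. Shift numbers are shares of 100 mm and turn numbers shares of pi rad, none past 1 either way. Its arguments: {"type":"object","properties":{"deltas":{"type":"array","items":{"type":"array"}}},"required":["deltas"]}

```bash
mkdir -p pics
python3 - <<'E'
from station import sensors,get_image
import cv2,numpy as np
s=sensors.observe();print(s)
for n in ["side","top","wrist"]:
    im=get_image(n);cv2.imwrite(f"pics/{n}0.png",im["pixels"]);print(n,{k:(np.round(v,4).tolist() if hasattr(v,'tolist') else v) for k,v in im.items() if k!="pixels"})
E
```

```text
{'time': 0.0, 'joints': array([66.64161909, 18.4401119 , -4.01556519, 83.17612669,  1.29560969,
       78.54111152, -3.26069695]), 'qd': array([ 0.07070134,  0.02374021,  0.00801418, -0.0752471 , -0.09967357,
       -0.0490147 ,  0.03508343]), 'joint_efforts': array([ 1.34652792e-04, -4.93590117e+01, -3.82307880e-01, -3.14329076e+01,
        1.29821553e-02,  1.13439438e-02, -1.27357384e-05]), 'position': array([ 0.26583349, -0.59256922,  0.23820084]), 'tcp_rot': array([-90.006418  ,   0.11206974, -65.8323918 ]), 'ft_force': array([-0.37486394,  0.24414854, -0.14760541]), 'wrist_torque': array([-0.06215047,  0.0292104 , -0.02978226]), 'gripper_width': 0.9978489113507686}
side {'fovy': 50.936983054312634, 'cx': 320.84450521211903, 'cy': 248.3245864153422, 'T': [[-0.9575, -0.2286, 0.1757, 0.2841], [-0.288, 0.7332, -0.616, 0.6428], [0.012, -0.6405, -0.7679, 0.9272], [0.0, 0.0, 0.0, 1.0]]}
top {'fovy': 44.61250572786651, 'cx': 309.45028683750314, 'cy': 242.95079084051804, 'T': [[0.006, -0.98, 0.1989, 0.224], [-1.0, -0.0064, -0.0013, -0.029], [0.0026, -0.1988, -0.98, 1.3923], [0.0, 0.0, 0.0, 1.0]]}
wrist {'fovy': 71.45553462253841, 'cx': 316.84747929157055, 'cy': 237.8001577409384, 'hand_eye': [[1.0, -0.0005, -0.0002, -0.0006], [0.0001, -0.3169, 0.9485, -0.1347], [-0.0005, -0.9485, -0.3169, 0.082], [0.0, 0.0, 0.0, 1.0]]}
```

View pics/top0.png

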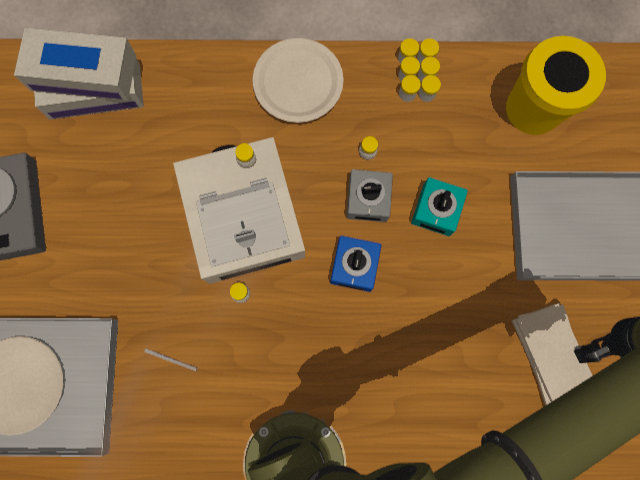

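View pics/side0.png

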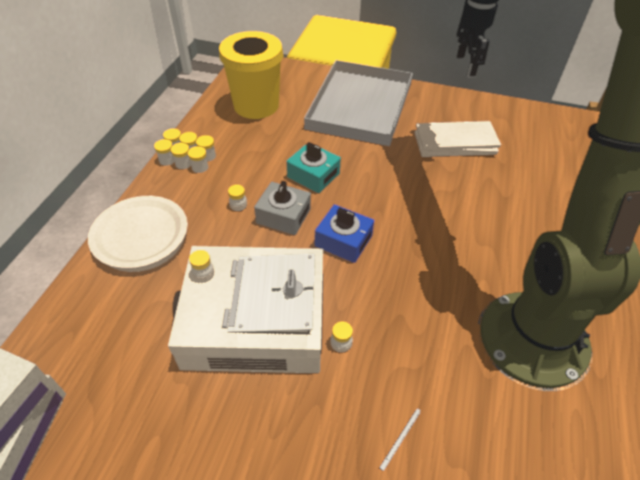

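View pics/wrist0.png

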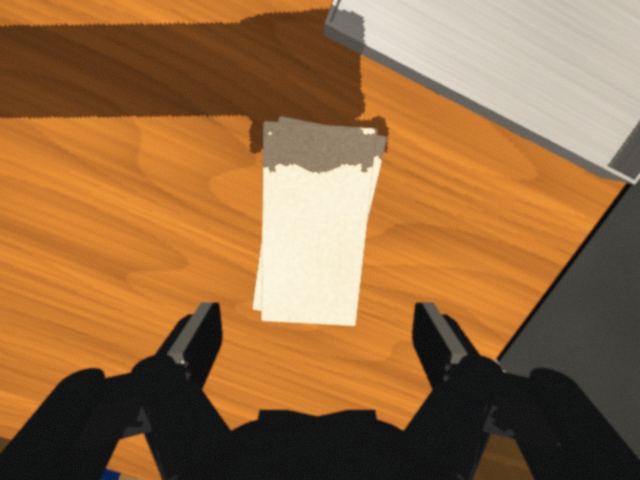

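The top view shows three boxes with knobs: grey at (370,192), teal at (441,204) and blue at (356,262). The grey one fits the description. The extractor's fastener is at about (245,237), pot_a (245,155), pot_b (239,292), pot_c (370,147), and the forceps (170,359). Next I'll look at close crops.

Run:
```python
import cv2
a=cv2.imread("pics/top0.png")
c=cv2.resize(a[130:290,165:315],None,fx=5,fy=5,interpolation=cv2.INTER_CUBIC)[:,:]
cv2.imwrite("pics/c1.png",cv2.resize(a[165:285,170:310],None,fx=5,fy=5,interpolation=cv2.INTER_CUBIC))
cv2.imwrite("pics/c2.png",cv2.resize(a[160:230,335:405],None,fx=8,fy=8,interpolation=cv2.INTER_CUBIC))
```

```text
(no output)
```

View pics/c1.png

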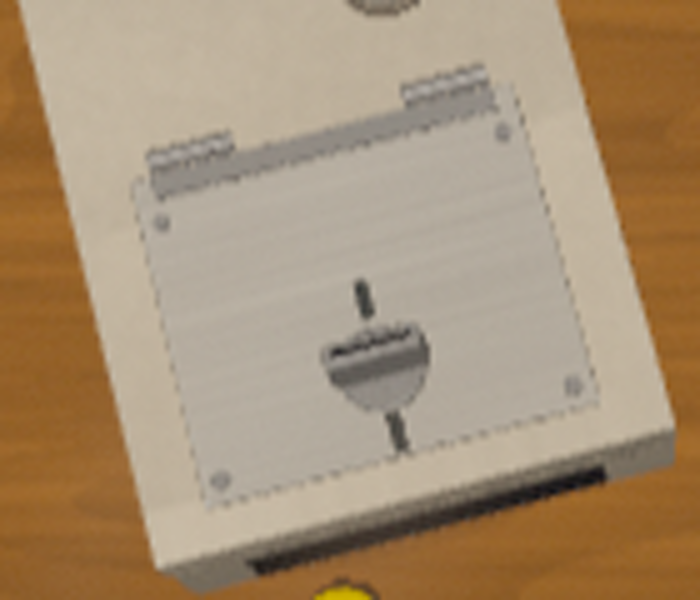

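View pics/c2.png

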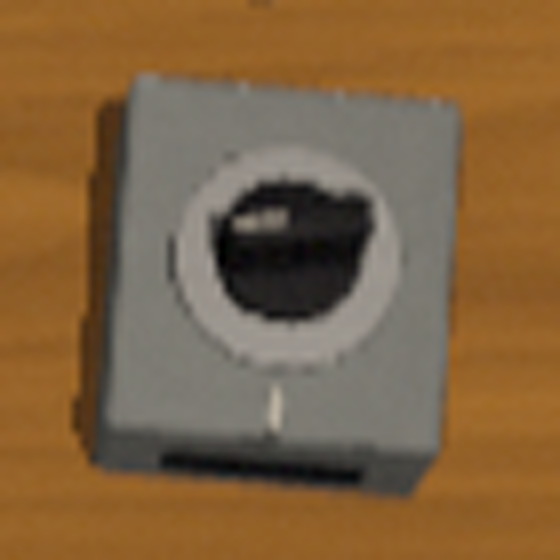

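```bash
cat > h.py <<'E'
import numpy as np,cv2
from scipy.optimize import least_squares
from scipy.spatial.transform import Rotation as R
def K(im):
    f=240/np.tan(np.radians(im["fovy"])/2); return np.array([[f,0,im["cx"]],[0,f,im["cy"]],[0,0,1]])
def camT(im,s=None):
    if "T" in im: return np.array(im["T"])
    T=np.eye(4);T[:3,:3]=R.from_euler('xyz',s["tcp_rot"],degrees=True).as_matrix();T[:3,3]=s["position"];return T@np.array(im["hand_eye"])
def proj(Kc,T,P):
    P=np.atleast_2d(P);q=(P-T[:3,3])@T[:3,:3];q=q@Kc.T;return q[:,:2]/q[:,2:]
def back(Kc,T,uv,z):
    uv=np.atleast_2d(uv);d=np.c_[uv,np.ones(len(uv))]@np.linalg.inv(Kc).T@T[:3,:3].T
    o=T[:3,3];return o+d*((z-o[2])/d[:,2])[:,None]
def fit(Kc,T,loc,uv,x0):
    def w(p):
        c,s=np.cos(p[2]),np.sin(p[2]);L=np.array(loc,float);return np.c_[p[0]+c*L[:,0]-s*L[:,1],p[1]+s*L[:,0]+c*L[:,1],L[:,2]]
    r=least_squares(lambda p:(proj(Kc,T,w(p))-uv).ravel(),x0);return r.x,r.fun.reshape(-1,2)
E
python3 - <<'E'
from h import *
import pickle
from station import get_image
im=get_image("top");Kc=K(im);T=camT(im)
c2=lambda a:np.array(a)/8+[335,160]-.5
c1=lambda a:np.array(a)/5+[170,165]-.5
print("box corners",back(Kc,T,c2([[135,80],[458,103],[438,455],[105,432]]),.06).round(4))
p,r=fit(Kc,T,[[.055,.05,.06],[.055,-.05,.06],[-.055,-.05,.06],[-.055,.05,.06]],c2([[135,80],[458,103],[438,455],[105,432]]),[.5,-.1,0]);print("box",p,r.round(1).tolist())
print("knob", back(Kc,T,c2([[215,218],[372,200]]),.104))
h=.003
ca,sa=np.cos(.1),np.sin(.1)
cl=lambda x,y,z:[.04+ca*x+sa*z,y,.103-sa*x+ca*z]
loc=[[-.14,.12,.1],[-.14,-.12,.1],cl(-.165,.09,.003),cl(-.165,-.09,.003)]
uv=c1([[158,570],[673,430],[207,507],[598,405]])
loc+= [[.14,.12,.1],[.14,-.12,.1]];uv=np.vstack([uv,[[174,163],[274,138]]])
p,r=fit(Kc,T,loc,uv,[.5,.2,0]);print("ext",p,r.round(1).tolist())
c,s=np.cos(p[2]),np.sin(p[2]);g=lambda L:np.array([p[0]+c*L[0]-s*L[1],p[1]+s*L[0]+c*L[1],L[2]])
for n,l in dict(stud=cl(-.125,0,.030),press=cl(-.14,.055,.003),edge=cl(-.165,0,.003)).items(): print(n,g(l),proj(Kc,T,g(l)))
print("wing top ends",back(Kc,T,c1([[330,352],[418,328]]),.155))
for n,u,z in [("a",[245,152],.155),("b",[239,291],.055),("c",[370,144],.055)]: print(n,back(Kc,T,u,z))
E
```

```text
box corners [[ 0.6738 -0.1297  0.06  ]
 [ 0.6673 -0.2258  0.06  ]
 [ 0.5592 -0.2176  0.06  ]
 [ 0.5655 -0.12    0.06  ]]
box [ 0.61646829 -0.17326434 -0.07543408] [[-0.9, -0.5], [0.6, -0.1], [0.6, 0.6], [-0.3, 0.0]]
knob [[ 0.6176601  -0.14893233  0.104     ]
 [ 0.62334024 -0.19403037  0.104     ]]
ext [0.57099472 0.13245622 0.2686237 ] [[-0.5, -0.1], [0.7, 0.4], [-0.4, 0.5], [0.7, 0.1], [-0.4, -0.4], [-0.1, -0.7]]
stud [0.49253275 0.11085745 0.1453293 ] [[244.58181836 235.56903435]]
press [0.46094685 0.1592084  0.11996169] [[223.53228665 251.81137139]]
edge [0.4515611  0.09957889 0.12245753] [[250.27769955 255.96212463]]
wing top ends [[0.49180117 0.12945639 0.155     ]
 [0.50269533 0.09165842 0.155     ]]
a [[0.68087647 0.11419096 0.155     ]]
b [[0.38186097 0.13013258 0.055     ]]
c [[ 0.74027382 -0.175586    0.055     ]]
```

Call:
{"op": "play_rows", "data": {
  "deltas": [
    [-1,[0.4,0.5,0.0],0.05],
    [-1,[0.8,1.0,0.0],0.1]
  ]
}}

```text
time: 0.45
position: [0.3445, -0.4946, 0.2389]
tcp_rot: [-90.0, 0.0, -47.7]
ft_force: [0.8, -0.0, 0.8]
gripper_width: 1.001
```

Call:
{"op": "play_rows", "data": {
  "deltas": [
    [-1,[0.4,0.5,0.0],0.05],
    [-1,[0.8,1.0,0.0],0.1]
  ]
}}

```text
time: 0.7
position: [0.4232, -0.3962, 0.2394]
tcp_rot: [-90.0, -0.0, -29.5]
ft_force: [1.4, 0.0, -1.0]
gripper_width: 1.001
```

Call:
{"op": "play_rows", "data": {
  "deltas": [
    [-1,[0.4,0.5,0.0],0.05],
    [-1,[0.8,1.0,0.0],0.1]
  ]
}}

```text
time: 0.95
position: [0.5013, -0.2986, 0.2394]
tcp_rot: [-90.0, -0.0, -11.5]
ft_force: [0.1, -1.0, -0.4]
gripper_width: 0.998
```

Call:
{"op": "play_rows", "data": {
  "deltas": [
    [-1,[0.4,0.5,0.0],0.05],
    [-1,[0.8,0.9,0.0],0.1],
    [-1,[0.8,0.9,0.0],0.1]
  ]
}}

```text
time: 1.32
position: [0.5833, -0.2036, 0.2391]
tcp_rot: [-89.8, -0.1, 6.8]
ft_force: [-0.2, -1.3, -0.8]
gripper_width: 1.001
```

Call:
{"op": "play_rows", "data": {
  "deltas": [
    [-1,[0.34,0.31,0.0],0.0],
    [-1,[0.34,0.31,0.0],0.0]
  ]
}}

```text
time: 1.58
position: [0.6157, -0.176, 0.2389]
tcp_rot: [-89.9, -0.0, 6.4]
ft_force: [0.2, -0.5, 0.8]
gripper_width: 1.0
```

Run:
```python
from h import *
from station import *
import pickle
s=sensors.observe();im=get_image("wrist");print(s["position"],s["tcp_rot"])
pickle.dump((s,im),open("w1.pkl","wb"));cv2.imwrite("pics/w1.png",im["pixels"])
print(proj(K(im),camT(im,s),[[.6165,-.1733,.104],[.6165,-.1733,.06]]))
```

```text
[ 0.61566456 -0.17599446  0.23887303] [-8.98569324e+01 -3.84010657e-02  6.39252302e+00]
[[317.77366313 226.48497182]
 [317.57966173 213.61830669]]
```

View pics/w1.png

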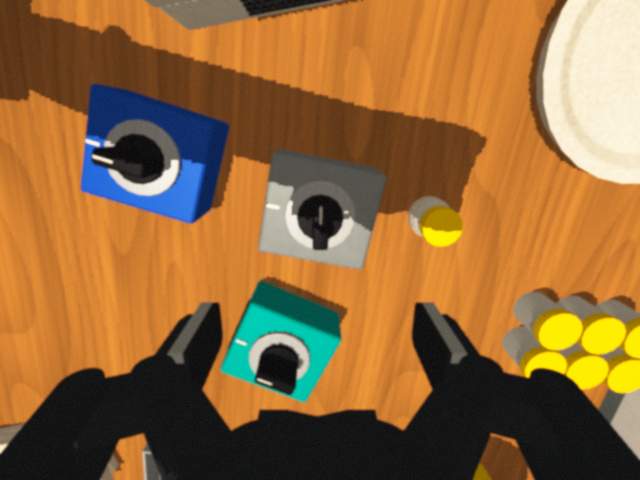

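Run:
```python
from h import *
a=cv2.imread("pics/w1.png")
cv2.imwrite("pics/w1c.png",cv2.resize(a[140:280,250:400],None,fx=5,fy=5,interpolation=cv2.INTER_CUBIC)[:600*2,:])
```

```text
(no output)
```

View pics/w1c.png

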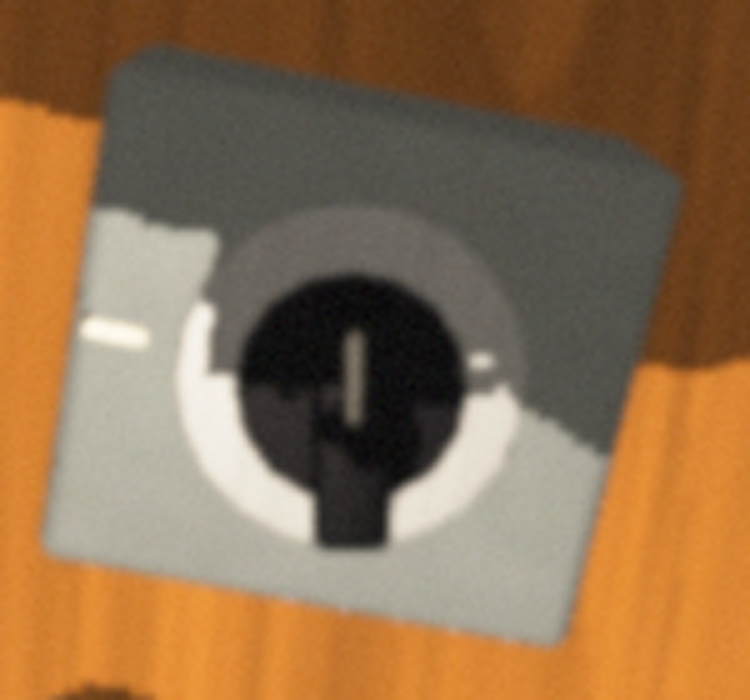

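Run:
```python
from h import *
import pickle
s,im=pickle.load(open("w1.pkl","rb"));Kc=K(im);T=camT(im,s)
c=lambda a:np.array(a)/5+[250,140]-.5
print(back(Kc,T,c([[350,376]]),.066),back(Kc,T,c([[354,386]]),.075),back(Kc,T,c([[353,330],[353,425]]),.104))
q=c([[110,95],[680,180],[565,640],[45,555]])
print(back(Kc,T,q,.06), back(Kc,T,q,.06).mean(0))
```

```text
[[ 0.6182395  -0.17264055  0.066     ]] [[ 0.6188459 -0.1721622  0.075    ]] [[ 0.616393   -0.15515387  0.104     ]
 [ 0.61824982 -0.17135614  0.104     ]]
[[ 0.56864367 -0.12622332  0.06      ]
 [ 0.67542264 -0.1299249   0.06      ]
 [ 0.66840839 -0.22450217  0.06      ]
 [ 0.56183632 -0.21767659  0.06      ]] [ 0.61857775 -0.17458175  0.06      ]
```

Call:
{"op": "play_rows", "data": {
  "deltas": [
    [-1,[0.02,0.03,-0.5],0.0],
    [-1,[0.02,0.03,-1.0],0.0],
    [-1,[0.02,0.03,-1.0],0.0]
  ]
}}

```text
time: 2.0
position: [0.6121, -0.1778, 0.135]
tcp_rot: [-89.9, 0.5, 6.0]
ft_force: [0.7, -0.5, 0.7]
gripper_width: 0.999
```

Call:
{"op": "play_rows", "data": {
  "deltas": [
    [-1,[0.0,0.0,-0.25],0.0],
    [-1,[0.0,0.0,-0.5],0.0],
    [-1,[0.0,0.0,-0.5],0.0]
  ]
}}

```text
time: 2.38
position: [0.6157, -0.1776, 0.0899]
tcp_rot: [-90.0, 0.1, 6.1]
ft_force: [-0.7, -0.3, 0.5]
gripper_width: 1.0
```

Call:
{"op": "play_rows", "data": {
  "deltas": [
    [1,[0.0,0.0,0.0],0.0],
    [1,[0.0,0.0,0.0],0.0],
    [1,[0.0,0.0,0.0],0.0],
    [1,[0.0,0.0,0.0],0.0],
    [1,[0.0,0.0,0.0],0.0],
    [1,[0.0,0.0,0.0],0.0]
  ]
}}

```text
time: 3.12
position: [0.6184, -0.1761, 0.0904]
tcp_rot: [-90.0, -0.3, 6.2]
ft_force: [4.6, -0.2, 1.1]
gripper_width: 0.149
```

Run:
```python
from station import *
import cv2
im=get_image("wrist");cv2.imwrite("pics/w2.png",im["pixels"]);s=sensors.observe();print(s["position"],s["tcp_rot"],s["ft_force"],s["wrist_torque"],s["gripper_width"],s["joints"])
```

```text
[ 0.61834315 -0.17606984  0.09035222] [-90.04329214  -0.24895834   6.18755754] [5.33661561 0.17568198 0.88817205] [-0.06467043 -0.92420409 -0.01089443] 0.14974955265586365 [ 35.40212807  26.11033128 -27.82866145  93.20038849  13.21408327
  63.72467729  10.34655694]
```

View pics/w2.png

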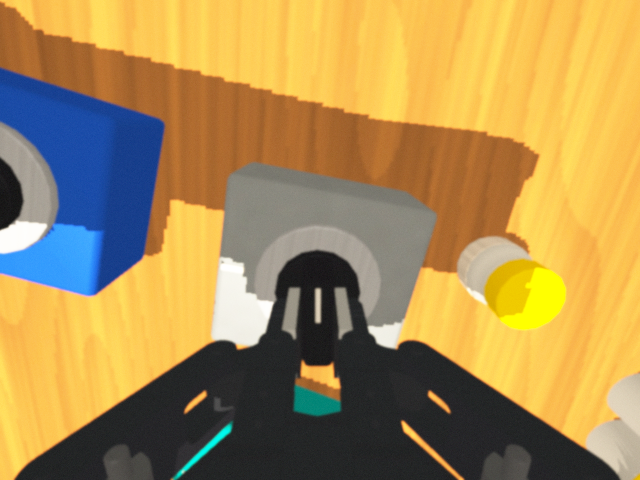

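Call:
{"op": "play_rows", "data": {
  "deltas": [
    [1,[0.0,0.02,0.0],0.05],
    [1,[0.0,0.03,0.0],0.1],
    [1,[0.0,0.03,0.0],0.15],
    [1,[0.0,0.03,0.0],0.2],
    [1,[0.0,0.03,0.0],0.2],
    [1,[0.0,0.03,0.0],0.2]
  ]
}}

```text
time: 3.92
position: [0.6189, -0.1758, 0.0904]
tcp_rot: [-90.4, -0.1, 42.1]
ft_force: [7.7, -4.4, -2.0]
gripper_width: 0.143
```

Call:
{"op": "play_rows", "data": {
  "deltas": [
    [1,[0.03,-0.03,0.0],0.05],
    [1,[0.03,-0.03,0.0],0.1],
    [1,[0.03,-0.03,0.0],0.15],
    [1,[0.03,-0.03,0.0],0.2],
    [1,[0.03,-0.03,0.0],0.23],
    [1,[0.03,-0.03,0.0],0.23]
  ]
}}

```text
time: 4.68
position: [0.6196, -0.1753, 0.0903]
tcp_rot: [-90.0, -0.0, 83.7]
ft_force: [-0.8, 1.9, 5.3]
gripper_width: 0.159
```

Run:
```python
from station import *
import cv2
im=get_image("wrist");cv2.imwrite("pics/w3.png",im["pixels"]);s=sensors.observe();print(s["position"],s["tcp_rot"],s["ft_force"],s["wrist_torque"],s["gripper_width"],s["joints"])
```

```text
[ 0.61955938 -0.17530916  0.09032456] [-9.00060207e+01 -4.24535689e-02  8.36171520e+01] [-0.17804608  0.82272481  4.49248551] [0.26884001 0.08562231 0.12708329] 0.1448990839833246 [ 45.62580592  29.98240496 -42.10673289  92.42933638  21.47696818
  65.96332881  82.08485997]
```

View pics/w3.png

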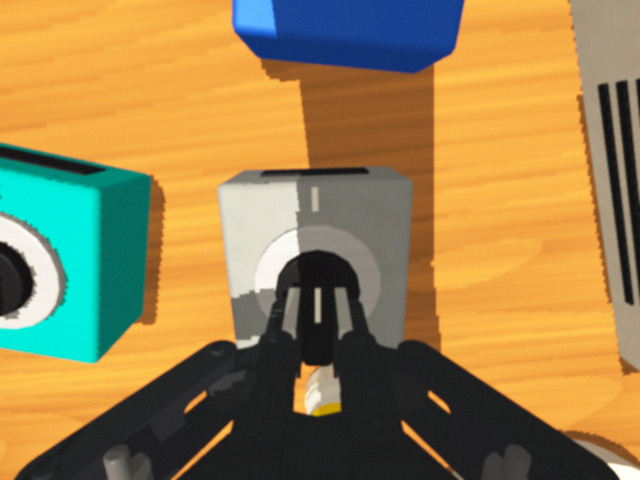

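Bar and white index mark nearly line up at (316,200)/(318,300). I'll push a little further against the stop.

Call:
{"op": "play_rows", "data": {
  "deltas": [
    [1,[0.0,0.0,0.0],0.02],
    [1,[0.0,0.0,0.0],0.04],
    [1,[0.0,0.0,0.0],0.04],
    [1,[0.0,0.0,0.0],0.04]
  ]
}}

```text
time: 5.22
position: [0.6196, -0.1753, 0.0904]
tcp_rot: [-90.0, -0.2, 90.4]
ft_force: [-0.4, 4.0, 5.1]
gripper_width: 0.15
```

Run:
```python
from station import *
import cv2
im=get_image("wrist");cv2.imwrite("pics/w4.png",im["pixels"][150:400,200:440]);s=sensors.observe();print(s["position"],s["tcp_rot"],s["ft_force"],s["wrist_torque"],s["gripper_width"],s["joints"])
```

```text
[ 0.61965059 -0.17524441  0.09043812] [-90.03299163  -0.17016852  90.38041649] [0.04050795 3.40974711 6.29018758] [ 0.62959711  0.03515143 -2.37835843] 0.15063560950920296 [ 46.59181276  30.42561969 -43.42498932  92.36682457  22.17283374
  66.19033719  88.41380431]
```

View pics/w4.png

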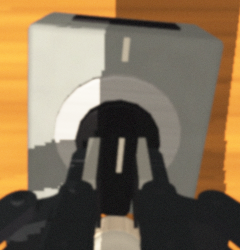

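Call:
{"op": "play_rows", "data": {
  "deltas": [
    [-1,[0.0,0.0,0.0],-0.02],
    [-1,[0.0,0.0,0.0],-0.02],
    [-1,[0.0,0.0,0.0],-0.02],
    [-1,[0.0,0.0,0.3],-0.02],
    [-1,[0.0,0.0,0.9],-0.02],
    [-1,[0.0,0.0,1.0],-0.02]
  ]
}}

```text
time: 6.02
position: [0.6218, -0.1762, 0.1942]
tcp_rot: [-90.4, 0.1, 87.2]
ft_force: [0.7, 0.1, -1.2]
gripper_width: 0.997
```

Run:
```python
from station import *
import cv2
im=get_image("wrist");cv2.imwrite("pics/w5.png",im["pixels"]);s=sensors.observe();print(s["position"],s["tcp_rot"],s["ft_force"],s["wrist_torque"],s["gripper_width"],s["joints"])
```

```text
[ 0.6212282  -0.17629169  0.19340555] [-90.32780259   0.0968203   87.2068303 ] [0.39938968 0.25092988 1.43004645] [-0.02718573  0.00529837  0.06484063] 1.0016546218198819 [ 47.61216286  25.14951318 -45.03725454  86.37831325  18.16769753
  75.63954921  88.08260826]
```

View pics/w5.png

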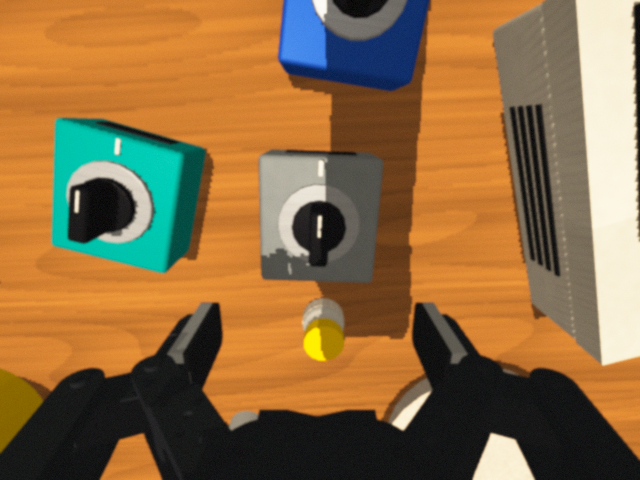

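Pointer line at (320,215–260) lines up with the index mark (320,165): the knob is at off. Now to the fastener.

Call:
{"op": "play_rows", "data": {
  "deltas": [
    [-1,[-0.2,0.3,0.4],-0.05],
    [-1,[-0.4,0.6,0.7],-0.1],
    [-1,[-0.45,1.0,0.7],-0.15]
  ]
}}

```text
time: 6.45
position: [0.5742, -0.0765, 0.2607]
tcp_rot: [-90.2, 0.0, 59.8]
ft_force: [0.8, -0.1, -0.6]
gripper_width: 0.998
```

Call:
{"op": "play_rows", "data": {
  "deltas": [
    [-1,[-0.2,0.3,0.0],-0.05],
    [-1,[-0.4,0.6,0.0],-0.1],
    [-1,[-0.45,1.0,0.0],-0.15]
  ]
}}

```text
time: 6.82
position: [0.5277, 0.0233, 0.258]
tcp_rot: [-90.0, 0.2, 32.8]
ft_force: [0.6, -0.0, -0.3]
gripper_width: 1.003
```

Call:
{"op": "play_rows", "data": {
  "deltas": [
    [-1,[-0.2,0.3,0.0],-0.05],
    [-1,[-0.39,0.8,0.0],-0.1],
    [-1,[-0.39,0.84,0.0],-0.1]
  ]
}}

```text
time: 7.2
position: [0.4881, 0.112, 0.2586]
tcp_rot: [-90.0, 0.1, 15.6]
ft_force: [0.5, 0.2, -0.6]
gripper_width: 1.0
```

Run:
```python
from h import *
from station import *
import pickle
s=sensors.observe();im=get_image("wrist");print(s["position"],s["tcp_rot"])
pickle.dump((s,im),open("w6.pkl","wb"));cv2.imwrite("pics/w6.png",im["pixels"])
print(proj(K(im),camT(im,s),[[.4925,.1109,.156]]))
```

```text
[0.48807547 0.11201144 0.25861398] [-8.99890465e+01  7.25642195e-02  1.55613669e+01]
[[321.8127042  244.35265307]]
```

View pics/w6.png

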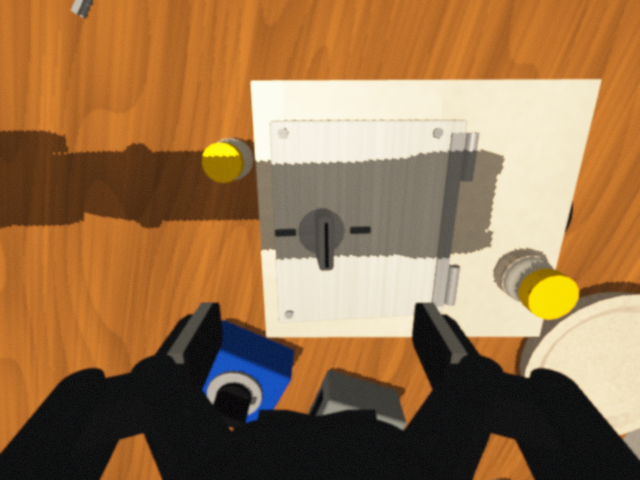

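Run:
```python
from h import *
a=cv2.imread("pics/w6.png")
cv2.imwrite("pics/w6c.png",cv2.resize(a[195:285,265:385],None,fx=6,fy=6,interpolation=cv2.INTER_CUBIC))
```

```text
(no output)
```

View pics/w6c.png

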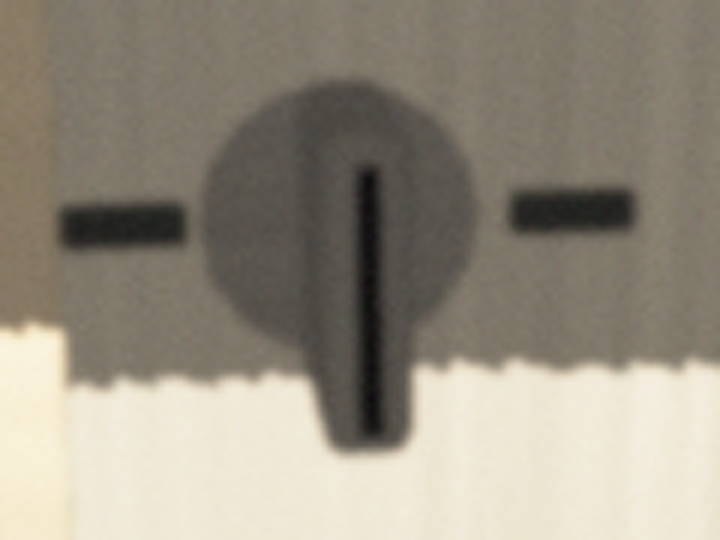

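Run:
```python
from h import *
import pickle
s,im=pickle.load(open("w6.pkl","rb"));Kc=K(im);T=camT(im,s)
c=lambda a:np.array(a)/6+[265,195]-.5
# ribs heights: front at x~-150 -> , rear ~ -100 ; z=.103+.1*d+.003+.004
f=back(Kc,T,c([[123,226]]),.103+.153*.0998+.007)[0];r=back(Kc,T,c([[572,211]]),.103+.097*.0998+.007)[0]
print("ribs",f,r,(f+r)/2,np.degrees(np.arctan2(*(r-f)[[1,0]])),np.linalg.norm(r-f))
w=back(Kc,T,c([[368,165],[372,437]]),.156);print("slot",w,w.mean(0),np.degrees(np.arctan2(*(w[0]-w[1])[[1,0]])),np.linalg.norm(w[0]-w[1]))
d=back(Kc,T,c([[340,212]]),.124);print("disc",d)
```

```text
ribs [0.46304931 0.10264413 0.1252694 ] [0.52429407 0.12016977 0.1196806 ] [0.49367169 0.11140695 0.122475  ] 15.968861104705065 0.06394766263848758
slot [[0.49058955 0.12855238 0.156     ]
 [0.50112506 0.0937271  0.156     ]] [0.49585731 0.11113974 0.156     ] 106.83186431078796 0.03638402209300108
disc [[0.49196625 0.11241066 0.124     ]]
```

Call:
{"op": "play_rows", "data": {
  "deltas": [
    [-1,[0.06,0.0,-0.4],0.007],
    [-1,[0.06,0.0,-0.8],0.007],
    [-1,[0.06,0.0,-0.8],0.007],
    [-1,[0.06,0.0,-0.8],0.007]
  ]
}}

```text
time: 7.75
position: [0.4971, 0.1072, 0.1802]
tcp_rot: [-90.0, -0.0, 16.4]
ft_force: [1.1, 0.8, 0.5]
gripper_width: 1.002
```

Run:
```python
from station import *
import cv2
im=get_image("wrist");cv2.imwrite("pics/w7.png",im["pixels"]);s=sensors.observe();print(s["position"],s["tcp_rot"],s["ft_force"],s["joints"])
```

```text
[0.49749423 0.10752281 0.18080498] [-90.02057568  -0.12335829  16.39875775] [-0.14000085  0.14636732  0.07129362] [ 32.21456553   7.1677296  -50.09116221 106.01093654   5.89531878
  69.35333029  -3.32980944]
```

View pics/w7.png

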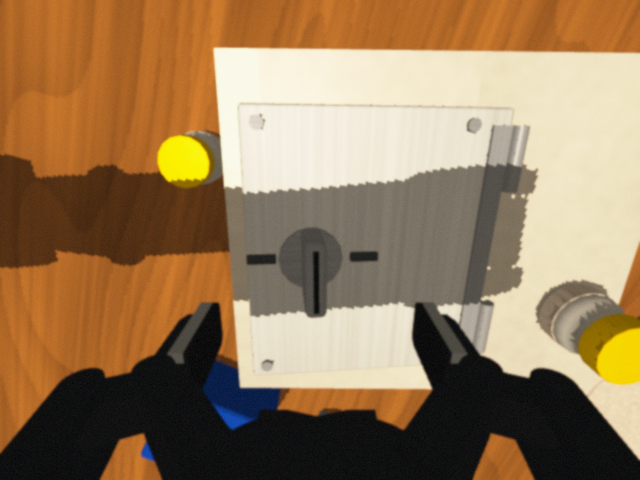

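Call:
{"op": "play_rows", "data": {
  "deltas": [
    [-1,[0.0,0.04,-0.2],0.0],
    [-1,[0.0,0.04,-0.41],0.0],
    [-1,[0.0,0.04,-0.41],0.0],
    [-1,[0.0,0.04,-0.41],0.0]
  ]
}}

```text
time: 8.3
position: [0.4975, 0.1119, 0.14]
tcp_rot: [-90.0, -0.1, 16.4]
ft_force: [-0.4, -0.8, 0.7]
gripper_width: 1.001
```

Call:
{"op": "play_rows", "data": {
  "deltas": [
    [1,[0.0,0.0,0.0],0.0],
    [1,[0.0,0.0,0.0],0.0],
    [1,[0.0,0.0,0.0],0.0],
    [1,[0.0,0.0,0.0],0.0],
    [1,[0.0,0.0,0.0],0.0],
    [1,[0.0,0.0,0.0],0.0]
  ]
}}

```text
time: 9.05
position: [0.4936, 0.1109, 0.1368]
tcp_rot: [-90.0, 0.4, 16.4]
ft_force: [-5.9, -0.9, -2.4]
gripper_width: 0.135
```

Run:
```python
from station import *
import cv2
im=get_image("wrist");cv2.imwrite("pics/w8.png",im["pixels"]);s=sensors.observe();print(s["position"],s["tcp_rot"],s["ft_force"],s["wrist_torque"],s["joints"])
```

```text
[0.49355388 0.11091011 0.13680436] [-89.98888778   0.38721095  16.42817827] [-6.05338028 -1.78013197 -3.18288048] [-0.59138238  2.00739572  0.04317512] [ 30.67849272  10.31597852 -49.94513733 108.91314627   8.6651236
  65.04864709  -6.10975428]
```

View pics/w8.png

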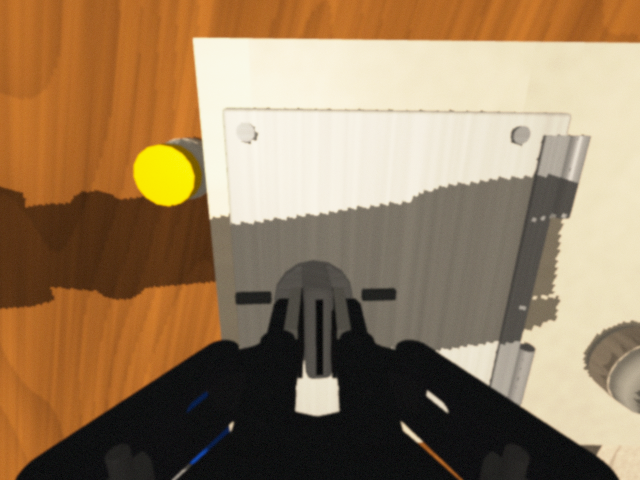

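Gripped at the wing (318,335), clear of the disc. Turning clockwise.

Call:
{"op": "play_rows", "data": {
  "deltas": [
    [1,[-0.02,0.0,0.0],-0.04],
    [1,[-0.02,0.0,0.0],-0.09],
    [1,[-0.02,0.0,0.0],-0.14],
    [1,[-0.02,0.0,0.0],-0.19],
    [1,[-0.02,0.0,0.0],-0.24],
    [1,[-0.02,0.0,0.0],-0.25],
    [1,[-0.02,0.0,0.0],-0.25]
  ]
}}

```text
time: 9.98
position: [0.4942, 0.1111, 0.1378]
tcp_rot: [-90.0, 0.0, -28.5]
ft_force: [2.7, -1.8, -7.3]
gripper_width: 0.131
```

Call:
{"op": "play_rows", "data": {
  "deltas": [
    [1,[0.0,0.0,0.0],-0.05],
    [1,[0.0,0.0,0.0],-0.1],
    [1,[0.0,0.0,0.0],-0.15],
    [1,[0.0,0.0,0.0],-0.2],
    [1,[0.0,0.0,0.0],-0.24],
    [1,[0.0,0.0,0.0],-0.255],
    [1,[0.0,0.0,0.0],-0.255],
    [1,[0.0,0.0,0.0],-0.255]
  ]
}}

```text
time: 10.98
position: [0.4955, 0.1106, 0.1388]
tcp_rot: [-89.9, -0.1, -74.4]
ft_force: [2.4, -5.5, -3.8]
gripper_width: 0.128
```

Run:
```python
from station import *
import cv2
im=get_image("wrist");cv2.imwrite("pics/w9.png",im["pixels"]);s=sensors.observe();print(s["position"],s["tcp_rot"],s["ft_force"],s["wrist_torque"],s["joints"])
```

```text
[0.49548549 0.11056411 0.13884181] [-89.89927116  -0.1187919  -74.39253533] [ 2.73482176 -4.88368359 -3.27031431] [-1.26349164  0.02998569 -0.04097273] [ 22.50740766   8.42008598 -40.67873193 109.16854004   6.20824721
  64.46121675 -94.93282769]
```

View pics/w9.png

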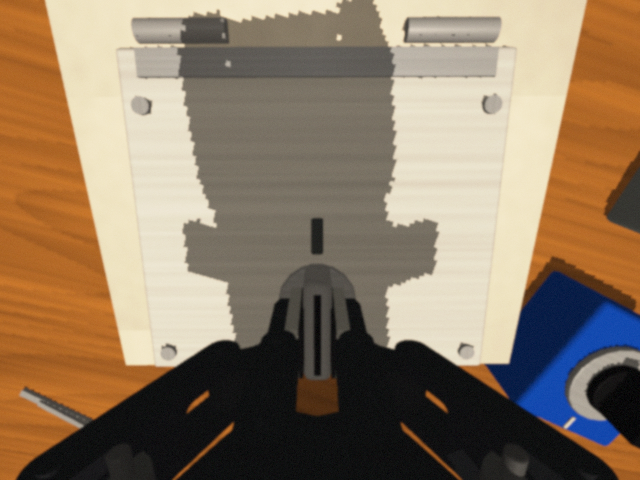

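Slot at (318,335) lines up with the rear rib at (317,235). Release, lift and verify.

Call:
{"op": "play_rows", "data": {
  "deltas": [
    [-1,[0.0,0.0,0.0],0.0],
    [-1,[0.0,0.0,0.0],0.0],
    [-1,[0.0,0.0,0.0],0.0],
    [-1,[0.0,0.0,0.2],0.0],
    [-1,[0.0,0.0,0.6],0.0],
    [1,[0.0,0.0,0.7],0.0],
    [1,[0.0,0.0,0.7],0.0],
    [1,[0.0,0.0,0.7],0.0],
    [1,[0.0,0.0,0.7],0.0],
    [1,[0.0,0.0,0.7],0.0],
    [1,[0.0,0.0,0.7],0.0]
  ]
}}

```text
time: 12.4
position: [0.4942, 0.1118, 0.208]
tcp_rot: [-90.0, 0.0, -74.5]
ft_force: [0.0, -0.1, -0.3]
gripper_width: 0.003
```

Run:
```python
from station import *
from h import *
s=sensors.observe();im=get_image("wrist");cv2.imwrite("pics/w10.png",im["pixels"]);print(s["position"],s["tcp_rot"],s["ft_force"],s["gripper_width"],s["joints"])
print(proj(K(im),camT(im,s),[[.460,.159,.120],[.460,.159,.106]]))
```

```text
[0.49423542 0.1117637  0.2080449 ] [-9.00304957e+01  1.04212360e-02 -7.44678073e+01] [ 0.00509043 -0.10713488 -0.34049857] 0.0030298457265495464 [ 23.70582471   4.32676449 -40.8347887  104.38407221   2.9549817
  72.39188276 -92.41199131]
[[243.05776473 273.913798  ]
 [246.87753477 266.27784681]]
```

View pics/w10.png

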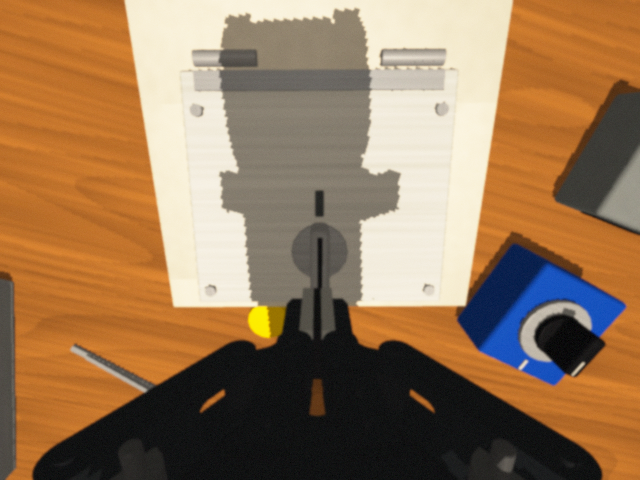

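Slot (320,260) in line with rib (319,203). The press point (243,274) lies on bare plate. Moving there.

Call:
{"op": "play_rows", "data": {
  "deltas": [
    [1,[-0.34,0.47,0.0],0.0],
    [1,[-0.34,0.47,0.0],0.0],
    [1,[-0.34,0.47,-0.4],0.0],
    [1,[-0.34,0.47,-0.7],0.0],
    [1,[-0.34,0.47,-0.7],0.0],
    [1,[-0.34,0.47,-0.7],0.0]
  ]
}}

```text
time: 13.2
position: [0.4612, 0.159, 0.1395]
tcp_rot: [-89.9, 0.0, -74.5]
ft_force: [0.4, -0.1, 0.3]
gripper_width: -0.002
```

Call:
{"op": "play_rows", "data": {
  "deltas": [
    [1,[0.0,0.0,-0.08],0.0],
    [1,[0.0,0.0,-0.14],0.0],
    [1,[0.0,0.0,-0.2],0.0],
    [1,[0.0,0.0,-0.24],0.0],
    [1,[0.0,0.0,-0.27],0.0],
    [1,[0.0,0.0,-0.27],0.0],
    [1,[0.0,0.0,-0.27],0.0]
  ]
}}

```text
time: 14.08
position: [0.4605, 0.1587, 0.1134]
tcp_rot: [-90.0, -0.1, -74.5]
ft_force: [-7.0, -3.0, 19.8]
gripper_width: 0.001
```

Call:
{"op": "play_rows", "data": {
  "deltas": [
    [1,[0.0,0.0,-0.02],0.0],
    [1,[0.0,0.0,-0.02],0.0],
    [1,[0.0,0.0,-0.02],0.0]
  ]
}}

```text
time: 14.45
position: [0.4605, 0.1587, 0.1128]
tcp_rot: [-90.1, -0.1, -74.5]
ft_force: [-11.2, -4.4, 31.0]
gripper_width: -0.001
```

Run:
```python
from station import *
from h import *
s=sensors.observe();print(s["position"],s["tcp_rot"],s["ft_force"],s["gripper_width"])
im=get_image("wrist");cv2.imwrite("pics/w11.png",im["pixels"])
im=get_image("side");cv2.imwrite("pics/s11.png",cv2.resize(im["pixels"][170:390,160:380],None,fx=2.7,fy=2.7,interpolation=cv2.INTER_CUBIC))
im=get_image("top");cv2.imwrite("pics/t11.png",im["pixels"])
```

```text
[0.46051874 0.15873016 0.11282971] [-90.05384932  -0.14995769 -74.47523844] [-11.22138629  -4.39564332  31.01822943] -0.0007553769566374901
```

View pics/w11.png

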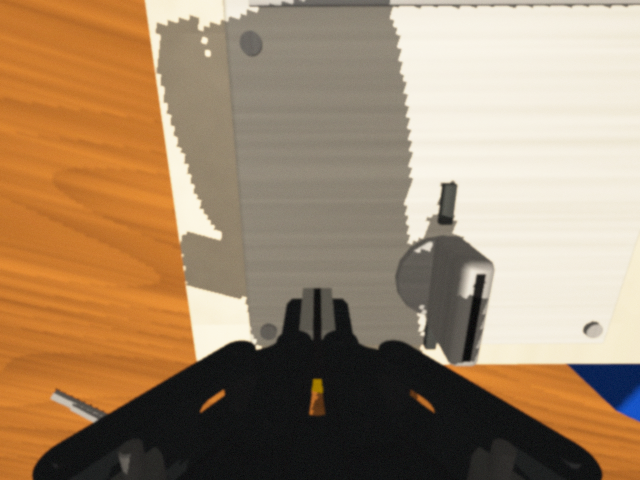

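View pics/s11.png

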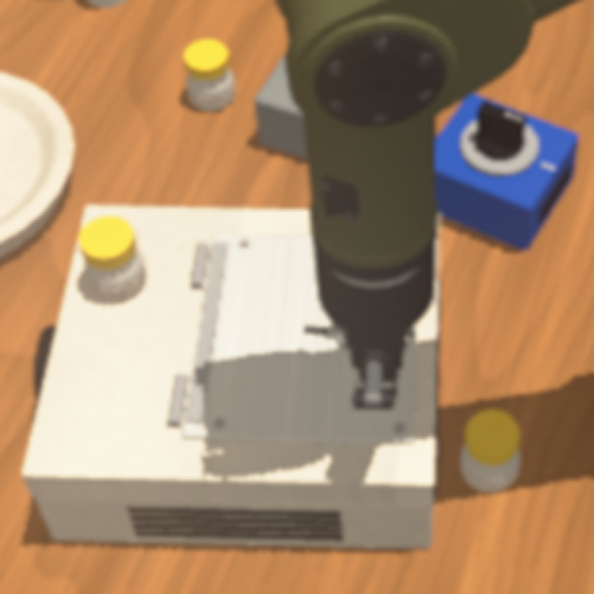

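View pics/t11.png

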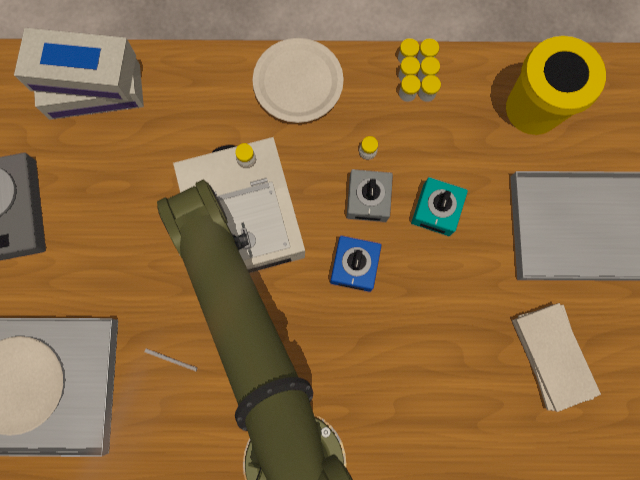

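The cover is rigidly seated: the fingertips are at about 0.105 m and the force is rising steeply. I'll ease the push to about 20 N and hand in.

Call:
{"op": "play_rows", "data": {
  "deltas": [
    [1,[0.0,0.0,0.02],0.0],
    [1,[0.0,0.0,0.02],0.0],
    [1,[0.0,0.0,0.02],0.0],
    [1,[0.0,0.0,0.02],0.0]
  ]
}}

```text
time: 15.1
position: [0.4605, 0.1587, 0.1134]
tcp_rot: [-90.0, -0.1, -74.5]
ft_force: [-6.8, -3.2, 19.5]
gripper_width: -0.002
```

Run:
```python
from station import *
s=sensors.observe();print(s["time"],s["position"],s["ft_force"])
if s["ft_force"][2]>12 and s["position"][2]<.1145:
    print(bot.sign_off()); s=sensors.observe();print(s["time"],s["position"],s["ft_force"])
```

```text
15.1 [0.46050283 0.15871818 0.11340654] [-6.80656397 -3.15330988 19.47914848]
the job is handed in; nothing more can be done
None
the job is handed in; nothing more can be done
```

The job is handed in at 15.1 s with the arm still holding the cover shut; no verdict was reported.

- **Knob:** I turned the grey box's knob anticlockwise until it met the stop (about 2.4 N m at the wrist). Its pointer lined up with the index mark after I let go.
- **Fastener:** I turned the wing about 91° clockwise. After release its slot lined up with the rear rib in the wrist picture; the fingers hid the front rib.
- **Cover:** I pressed it with closed fingers at the flat press point. At hand-in the upward force was 19.5 N and the fingertips were at about 105.4 mm, against 106 mm for shut. Pushing harder, to 31 N, moved them only 0.6 mm, so the cover is sitting on its rigid frame. I judged flushness from this and did not measure the front edge itself.
- **Pots and forceps:** In the last top picture all three pots and the forceps looked unmoved; I did not measure their positions.
- **Disagreements:** The arm's measured position was a few millimetres off the commanded one throughout, so I steered by the measured pose and the forces. At hand-in there was also a steady sideways force of about 7.5 N, but the fingers were not sliding.

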